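Sort two tested converter modules by tag and lock the reject nest

TASK

Sort the two tested converter modules by the coloured tag on top: set the green-tagged one gently down flat in the green pass nest and the red-tagged one gently down flat in the red reject nest. Then lock the reject: slide the steel lock bar over the red-tagged module through the square eyes of both posts of the red nest until its yellow handle meets the post, and leave it there. Leave the multimeter, the screwdriver and the solder reel where they are.

Things in the scene. Friction and masses are not known exactly. Their poses are not given: they have to be found in the camera images.
- module_green_tag: loose converter module to pass: aluminium block 80 (x) x 50 (y) x 40 (z) mm with dark top, ribs and a 36 mm square GREEN tag in the middle of the top; about 0.3 kg; origin at the centre of its underside; either way round in the nest is right
- module_red_tag: loose converter module to reject: same block, 80 (x) x 50 (y) x 40 (z) mm, but with a RED tag on top; origin at the centre of its underside; either way round in the nest is right
- nest_green: fixed pass nest with GREEN rim: shallow pocket, inside 62 (x) x 92 (y) mm, so a module lies in it with its 80 mm length along the nest's y; floor 6 mm above the table, rim top at 16 mm, rim 10 mm thick at the long sides; outside 82 (x) x 112 (y) mm; origin at the centre of its underside, on the table
- nest_red: fixed reject nest with RED rim: same pocket and origin as the green nest, and at each end (y = +-52 to +-60 mm) a red post 34 mm wide (x), 80 mm high, 8 mm thick, with a square eye 18 x 18 mm, 52 to 70 mm above the table. The lock bar goes along the nest's y through both eyes, from either end, above the module (whose top is then at 46 mm)
- eye_a (a point): centre of the eye on the outer face of the post at the red nest's +y end (nest frame 0, 60, 61 mm)
- eye_b (a point): centre of the eye on the outer face of the post at the red nest's -y end (nest frame 0, -60, 61 mm)
- lock_bar: loose lock bar, 168 mm long, 0.1 kg: yellow handle block 40 (x) x 22 (y) x 36 (z) mm, standing on the table, and from the foot of its +x face a square steel rod 12 x 12 mm, 128 mm long, lying on the table along +x, with a 10 mm tapered tip. Origin at the centre of the handle's underside; the rod's axis is 6 mm above the underside; the mass centre lies about 40 mm along +x
- bar_tip (a point): end of the lock bar's rod, on its axis (bar frame 148, 0, 6 mm)
- bar_root (a point): where the rod leaves the handle, on its axis (bar frame 20, 0, 6 mm)
- multimeter: bystander: orange multimeter lying flat, 160 (x) x 78 (y) x 43 (z) mm, origin at the centre of its underside
- screwdriver: bystander: screwdriver lying along its x, 190 mm long, under 35 mm thick, origin under its middle
- reel: bystander: black reel of solder wire standing on its end, 64 mm across, 42 mm high, origin at the centre of its underside
Not all that is in view belongs to the job. What is shaped like the module_green_tag but pink is not meant. What is shaped like the module_red_tag but orange is not meant.

How it is judged:
By the outcome, as a careful person would: the job done as asked, in the order asked, and still so for the second after the job is handed in, with the robot touching nothing.
It also fails if it takes over 72 s, if anything falls off the work surface, if the arm or the gripper's body presses on something with over 40 N, if the wrist force passes 120 N, or if a joint passes its speed limit or range.

ROBOT

A 6-joint arm with a two-finger parallel gripper is mounted at the origin on the work surface. World frame = base frame: x ahead of the robot, y to its left, z up, the work surface at z = 0. Lengths are in m, angles in rad, forces in N, time in s.
With the tool pointing down it reaches from about 0.35 to 0.85 m from the base axis. Payload 8.1 kg.
Tool frame: the origin (TCP) lies on the centre line of the jaws, within the pads' length; the fingertips stand 17 mm ahead of it and the grasp point (between the pads) lies 2 mm behind it; z points along the fingers, y is the line along which they close (so a half turn about z gives the same grasp; the last joint's range is limited). The gripper opens to 93 mm and grips with 3 to 60 N. Pads are 15 mm wide; open, the fingers measure 128 mm over their backs; the gripper's body (75 mm by 188 mm) begins 65 mm behind the grasp point.
Start: joints at [1.252, 0.13, 1.488, -0, 1.523, -0.085], TCP at [0.139, 0.584, 0.236] pointing down, gripper open.
Joint ranges: [-2.96, 2.96], [-0.89, 2.26], [0.02, 2.5], [-1.34, 4.48], [0, 2.73], [-2.66, 2.66]. Speed limits (rad/s): [2.39, 2.39, 2.79, 3.14, 3.14, 3.14].

INTERFACE

Orientations are given as a rotation vector (axis times angle).
In Python, from plant import telemetry, viewer, order gives the robot as it stands.
- The arm moves only by the tool send_rows, never from a script. Its argument "plan" is a list that holds one entry, the list of rows, each a list of 5 numbers: the closure, from -1 (fully open) to 1 (shut), then the shift along the world's x, y, z normalised to -1 to 1, where 1 is 0.2 m, then the turn about the world's z normalised to -1 to 1, where 1 is 60 degrees. A call has 1 to 20 rows; each row is the pose to reach, as a shift and turn from the pose commanded when the call began; what a row does not reach only later rows make up. A row lasts 1/12 s, in which the tool goes at most 41.7 mm and 7.16 degrees, less where a joint would pass 70% of its speed; a pose out of reach is approached as far as the arm can. A call with a number of a shift or a turn outside -1 to 1 is refused whole. A call with a gripper value outside its range is refused whole. The fingers move at their own pace and stop on an object; "force" is the grip in N (left out, the last holds). Time passes only in rows, so rows that repeat a pose let the fingers close. It gives the time, the measured TCP pose, the force, the opening and the grip force at its end, in the units of the state.
- telemetry.read_state(): the state, without advancing time (a new reading comes with each control period).
- viewer.read_camera(name): name is "scene" or "top" or "wrist"; returns (picture, depth): 480x640x3 uint8, blue, green, red; 480x640 float32, m along the optical axis (not along the pixel's ray), 0 where there is no reading.
- viewer.calibration(name): a dict with "camera_matrix" (3x3 intrinsics, pixels), "extrinsics" (4x4, takes a point from camera to world coordinates); the wrist camera has in their place "hand_eye" (4x4, takes a point from camera to tool coordinates, whose origin is the TCP and whose axes are the flange's). Camera axes: x right, y up, looking along -z (the intrinsics and any distortion apply to the point x, -y, -z); pixel columns grow to the right and rows downward; lengths in m; the calibration is good to about 2 mm. A picture is of the moment at which its call begins: read the wrist's pose just before it. calibration takes no time and is no camera call.
- order.close_job(): hands the job in; it is judged then, once.
The state is a dict: "t": time; "q": joint angles; "dq": joint speeds; "joint_torque": joint torques, N m; "tool_pos": TCP position; "orientation": TCP orientation; "force": force on the tool from outside, world axes, zero at the start; "wrist_torque": the same for the moment, N m; "opening": finger opening in m; "gripper_force": force on a finger pad.
Only numpy, scipy, OpenCV 4.12 (cv2) and the standard library are available. Lean on these libraries where they do the work, as an engineer would, in place of code of your own. Each camera call takes 0.05 s, during which the arm holds its last target. There are 200 camera calls.

## Working session

There is one attempt and no reset: what is moved stays moved. The work goes in short steps, Python scripts to look and compute and a tool call to move; the robot and the scene stay as the last step left them, time stands still between calls to the robot, and variables do not carry over. Pictures are saved under pics/ and viewed, at most 10 in all, crops included, and the job is handed in when it is done.

Besides the shell and the picture viewer there is one more tool, called after ">>>" in YAML: its name, and indented under it one key for each argument. send_rows: Moves the arm, as the interface text tells. Scaled input: -1 to 1 covers 0.2 m each way for a shift and 60 degrees each way for a turn. Its arguments: {"type":"object","properties":{"plan":{"type":"array"},"force":{"type":"number"}},"required":["plan"]}

```bash
mkdir -p pics; ls
cat > h.py <<'E'
import numpy as np, cv2
from scipy.spatial.transform import Rotation as R
from plant import telemetry, viewer, order
def cam(name):
    s=telemetry.read_state(); img,d=viewer.read_camera(name); c=viewer.calibration(name)
    K=np.array(c["camera_matrix"])
    if name=="wrist":
        T=np.eye(4); T[:3,:3]=R.from_rotvec(s["orientation"]).as_matrix(); T[:3,3]=s["tool_pos"]
        E=T@np.array(c["hand_eye"])
    else: E=np.array(c["extrinsics"])
    return img,d,K,E,c
def ray(K,E,uv):
    p=np.linalg.inv(K)@np.array([uv[0],uv[1],1.0])
    return E[:3,3],E[:3,:3]@np.array([p[0],-p[1],-1.0])
def onz(K,E,uv,z):
    o,v=ray(K,E,uv); return o+v*(z-o[2])/v[2]
def bydepth(K,E,uv,d):
    o,v=ray(K,E,uv); return o+v*d
E
python3 - <<'E'
from h import *
print(telemetry.read_state())
for n in ["top","scene"]:
    img,d,K,E,c=cam(n); cv2.imwrite(f"pics/{n}0.png",img); np.savez(f"{n}0.npz",img=img,d=d,K=K,E=E)
    print(n,K.tolist(),E.round(3).tolist(),[k for k in c],(d>0).mean())
print(viewer.calibration("wrist"))
E
```

```text
pics
{'t': 0.0, 'q': array([ 1.25158587e+00,  1.31135416e-01,  1.48929241e+00, -3.24464153e-05,
        1.52298077e+00, -8.53897752e-02]), 'dq': array([ 9.75813895e-05,  9.91146592e-04,  9.26922870e-04, -1.06908550e-03,
       -1.53189722e-03,  8.73366160e-04]), 'joint_torque': array([ 1.68454742e-03, -5.59844649e+01, -4.91760814e+01,  7.71595328e-02,
        3.55757517e-02, -1.56729816e-04]), 'tool_pos': array([0.13883146, 0.5831631 , 0.23459558]), 'orientation': array([-3.66407103e-01, -3.11981561e+00,  2.80424096e-03]), 'force': array([ 0.34925182,  0.08716427, -0.49410913]), 'wrist_torque': array([ 0.00464194,  0.04150862, -0.01746594]), 'gripper_force': 0.0, 'opening': 0.09290109601733632}
top [[495.89683550889487, 0.0, 309.6695273088083], [0.0, 495.89683550889487, 244.31231214067526], [0.0, 0.0, 1.0]] [[0.02, 0.995, -0.095, 0.469], [-1.0, 0.02, 0.001, -0.029], [0.002, 0.095, 0.995, 1.227], [0.0, 0.0, 0.0, 1.0]] ['camera_matrix', 'extrinsics'] 0.9961653645833334
scene [[480.0573046070108, 0.0, 323.489115973777], [0.0, 480.0573046070108, 239.7263632474177], [0.0, 0.0, 1.0]] [[0.865, -0.293, 0.408, 0.994], [0.502, 0.522, -0.69, -0.759], [-0.011, 0.801, 0.598, 0.721], [0.0, 0.0, 0.0, 1.0]] ['camera_matrix', 'extrinsics'] 0.99595703125
{'camera_matrix': array([[405.07562248,   0.        , 313.0969109 ],
       [  0.        , 405.07562248, 238.2673817 ],
       [  0.        ,   0.        ,   1.        ]]), 'hand_eye': array([[ 4.51866191e-04,  9.56273372e-01,  2.92473987e-01,
         8.21036434e-02],
       [ 9.99999724e-01, -2.59643755e-04, -6.96047056e-04,
        -1.70107676e-03],
       [-5.89672221e-04,  2.92474220e-01, -9.56273226e-01,
        -1.49424080e-01],
       [ 0.00000000e+00,  0.00000000e+00,  0.00000000e+00,
         1.00000000e+00]])}
```

View pics/top0.png

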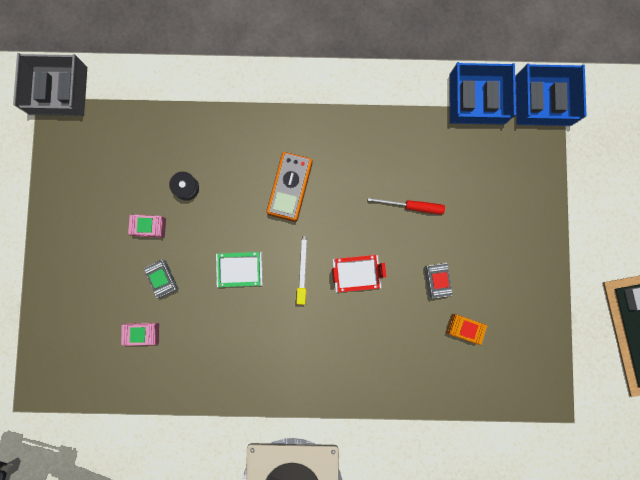

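View pics/scene0.png

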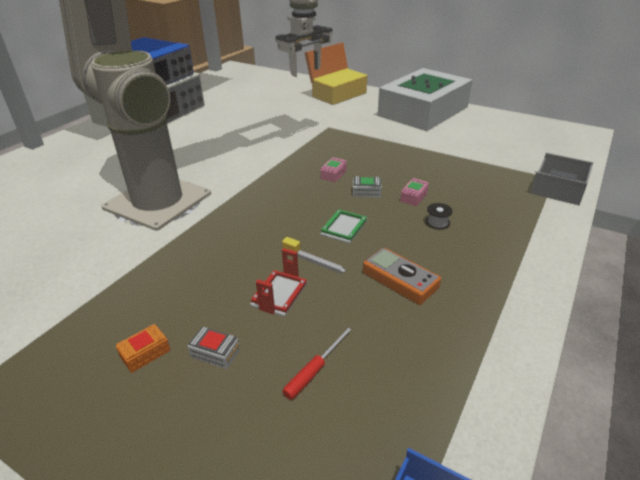

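Candidates for the green tag in the top view: the aluminium block at (160,279), and pink blocks at (147,226) and (140,335). For the red tag: aluminium at (439,281), orange at (467,329). By the description I choose (160,279) and (439,281). The green nest is at (239,270). The red nest is at (357,273) with its posts at the left and right ends. The bar has its handle at (301,297) and its tip at (304,238).

```bash
cat > m.py <<'E'
from h import *
def load(n):
    z=np.load(n+"0.npz"); return z["img"],z["d"],z["K"],z["E"]
T=load("top"); S=load("scene")
def masks(img):
    h=cv2.cvtColor(img,cv2.COLOR_BGR2HSV); H,s,v=h[...,0],h[...,1],h[...,2]
    return dict(green=(H>45)&(H<80)&(s>110)&(v>60),red=((H<5)|(H>175))&(s>150)&(v>90),yellow=(H>22)&(H<35)&(s>150)&(v>120))
def blobs(m,a=15):
    n,l,st,c=cv2.connectedComponentsWithStats(m.astype(np.uint8))
    out=[]
    for i in range(1,n):
        if st[i,4]>=a:
            ys,xs=np.nonzero(l==i); r=cv2.minAreaRect(np.c_[xs,ys].astype(np.float32)); out.append((c[i].round(1),st[i,4],r))
    return out
def tri(u,w):
    o1,v1=ray(T[2],T[3],u);o2,v2=ray(S[2],S[3],w)
    A=np.c_[v1,-v2]; t=np.linalg.lstsq(A,o2-o1,rcond=None)[0]
    p,q=o1+v1*t[0],o2+v2*t[1]; return (p+q)/2,np.linalg.norm(p-q)
if __name__=="__main__":
    for nm,C in (("top",T),("scene",S)):
        for k,m in masks(C[0]).items():
            for c,a,r in blobs(m):
                d=C[1][int(c[1]),int(c[0])]
                print(nm,k,c,a,"size",np.round(r[1],1),"ang",round(r[2],1),"P",bydepth(C[2],C[3],c,d).round(4))
    t=T[0]; cr=np.hstack([t[240:320,120:210],t[240:320,395:495]]); cv2.imwrite("pics/crop0.png",cv2.resize(cr,None,fx=4,fy=4,interpolation=cv2.INTER_CUBIC))
E
python3 m.py
```

```text
top green [144.2 224.6] 201 size [13. 14.] ang 90.0 P [0.6221 0.3698 0.0409]
top green [237.9 254.4] 112 size [ 3.8 30.1] ang 87.7 P [0.5564 0.1451 0.0165]
top green [246.  278.4] 198 size [34. 36.] ang 90.0 P [0.4984 0.1245 0.0084]
top green [218.8 270. ] 72 size [32.1  2.9] ang 88.0 P [0.5173 0.1904 0.0168]
top green [158.2 278.2] 233 size [15.2 15.2] ang 63.4 P [0.494  0.3303 0.039 ]
top green [137.1 334.4] 212 size [14. 14.] ang 90.0 P [0.3605 0.3738 0.0387]
top red [425.2 206.8] 375 size [38.2 10. ] ang 8.1 P [ 0.6819 -0.3116  0.0252]
top red [355.6 258.2] 118 size [ 3.9 29.4] ang 84.6 P [ 0.5529 -0.1431  0.0149]
top red [355.2 279.6] 303 size [33.5 45.1] ang 84.0 P [ 0.5008 -0.1436  0.0056]
top red [382.8 269.7] 70 size [14.1  5.4] ang 83.7 P [ 0.5228 -0.1996  0.0844]
top red [440.  280.1] 223 size [15.1 14.6] ang 80.5 P [ 0.5027 -0.3425  0.042 ]
top red [468.7 329.4] 208 size [14.5 14.2] ang 18.4 P [ 0.3875 -0.4106  0.0394]
top yellow [300.8 296. ] 154 size [16.  9.] ang 90.0 P [ 0.4583 -0.0112  0.0356]
scene green [333.5 163.5] 26 size [8.5 3.2] ang 14.0 P [0.363  0.3745 0.03
[... 278 characters left out ...]
3.2 17.8] ang 36.0 P [0.5608 0.1462 0.0156]
scene red [289.  251.9] 43 size [14.3  3.7] ang 11.3 P [ 0.5142 -0.0938  0.0796]
scene red [289.1 270.6] 155 size [26.3 19.2] ang 32.0 P [ 0.5133 -0.0971  0.0287]
scene red [265.6 294.3] 366 size [38.  30.2] ang 70.0 P [ 0.5288 -0.2046  0.052 ]
scene red [294.5 294.1] 99 size [ 3.9 27.2] ang 33.7 P [ 0.5566 -0.143   0.0151]
scene red [140.5 340.3] 243 size [12.5 20.2] ang 60.9 P [ 0.3906 -0.4113  0.0405]
scene red [212.  339.8] 286 size [21.2 16.4] ang 18.4 P [ 0.5067 -0.3451  0.0416]
scene red [303.  377.1] 671 size [13.4 51.6] ang 45.0 P [ 0.6904 -0.3216  0.0244]
scene yellow [291.2 243.5] 102 size [16.5  8. ] ang 14.0 P [ 0.4692 -0.0204  0.0372]
```

View pics/crop0.png

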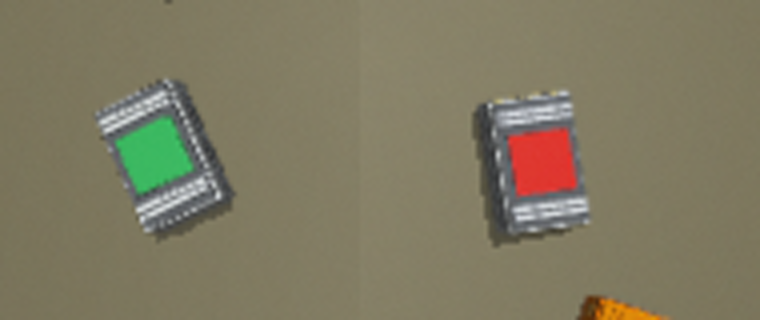

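The crop shows two aluminium blocks with a green and a red tag, so the choice holds. I'm moving over the green one.

>>> send_rows:
  plan:
    - [[-1,0.45,-0.3,0,0.2],[-1,0.9,-0.62,0,0.4],[-1,0.9,-0.62,0,0.62],[-1,0.9,-0.62,0,0.62],[-1,0.9,-0.62,0,0.62],[-1,0.9,-0.62,0,0.62],[-1,0.9,-0.62,0,0.62]]
  force: 30

```text
t: 0.68
tool_pos: [0.3226, 0.4567, 0.2352]
orientation: [-0.648, 3.074, -0.003]
force: [-0.3, -0.5, -0.8]
opening: 0.0926
gripper_force: 0.0
```

>>> send_rows:
  plan:
    - [[-1,0.45,-0.3,0,0],[-1,0.88,-0.65,0,0],[-1,0.88,-0.65,0,0],[-1,0.88,-0.65,0,0],[-1,0.88,-0.65,0,0],[-1,0.88,-0.65,0,0],[-1,0.88,-0.65,0,0],[-1,0.88,-0.65,0,0]]

```text
t: 1.35
tool_pos: [0.4946, 0.3299, 0.2351]
orientation: [0.645, -3.073, -0.001]
force: [-1.1, 0.6, 1.0]
opening: 0.0933
gripper_force: 0.0
```

```bash
cat > w.py <<'E'
from h import *
from m import masks, blobs
import sys
name=sys.argv[1]; cols=sys.argv[2].split(','); amin=int(sys.argv[3]) if len(sys.argv)>3 else 150
s=telemetry.read_state(); M=R.from_rotvec(s["orientation"]).as_matrix()
print("t",round(s["t"],2),"tcp",s["tool_pos"].round(4),"yaw",round(np.degrees(np.arctan2(M[1,0],M[0,0])),2),"q6",round(np.degrees(s["q"][5]),1),"tilt",M[:,2].round(4),"F",s["force"].round(2),"open",round(s["opening"],4))
img,d,K,E,c=cam("wrist"); cv2.imwrite(f"pics/{name}.png",img); np.savez(name+".npz",img=img,d=d,K=K,E=E)
for k in cols:
    for c,a,r in blobs(masks(img)[k],amin):
        b=cv2.boxPoints(r); u,v=np.clip(c.round().astype(int),0,[639,479]); z=bydepth(K,E,c,d[v,u])[2]
        P=np.array([onz(K,E,p,z)[:2] for p in b]); e=[P[1]-P[0],P[2]-P[1]]
        print(k,c,a,"ctr",P.mean(0).round(4),"z",round(z,4),"sides",[round(np.linalg.norm(x),4) for x in e],"ang",[round(np.degrees(np.arctan2(x[1],x[0])),1) for x in e])
E
python3 w.py w1 green,red
```

```text
t 1.35 tcp [0.4946 0.3299 0.2351] yaw -156.31 q6 -85.0 tilt [-1.4e-03  1.0e-04 -1.0e+00] F [-1.12  0.64  0.99] open 0.0933
green [428.7  84.3] 1908 ctr [0.3609 0.3712] z 0.0398 sides [np.float64(0.0337), np.float64(0.0335)] ang [np.float64(-177.9), np.float64(92.6)]
green [106. 148.] 3443 ctr [0.5226 0.1364] z 0.008 sides [np.float64(0.0853), np.float64(0.1098)] ang [np.float64(175.1), np.float64(94.9)]
green [312.1 212.4] 1632 ctr [0.4941 0.3277] z 0.041 sides [np.float64(0.0353), np.float64(0.0357)] ang [np.float64(116.5), np.float64(27.2)]
green [297.  346.8] 1060 ctr [0.6224 0.3681] z 0.0402 sides [np.float64(0.0355), np.float64(0.0333)] ang [np.float64(178.8), np.float64(84.2)]
```

View pics/w1.png

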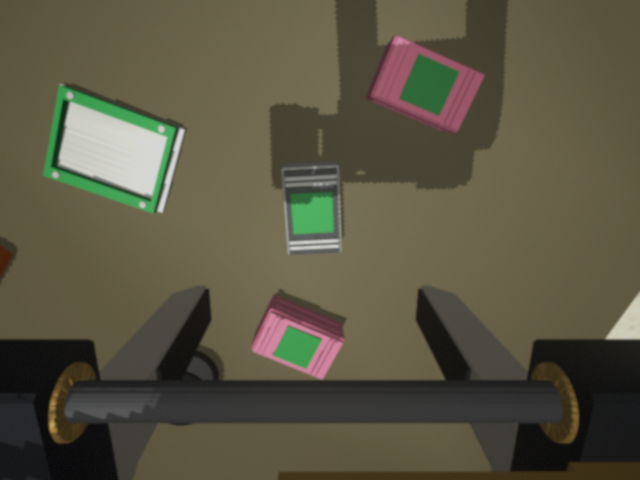

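The wrist view shows the green-tagged aluminium block at (312,212) between the jaws. Pink ones stand at (428,84) and (297,347), and the green nest is at (113,150).

>>> send_rows:
  plan:
    - [[-1,0,-0.01,-0.2,0.05],[-1,0,-0.01,-0.4,0.05],[-1,0,-0.01,-0.6,0.05],[-1,0,-0.01,-0.75,0.05],[-1,0,-0.01,-0.85,0.05],[-1,0,-0.01,-0.9,0.05]]

```text
t: 1.9
tool_pos: [0.491, 0.3281, 0.0516]
orientation: [0.73, -3.05, 0.002]
force: [0.4, 0.8, -0.1]
opening: 0.0929
gripper_force: 0.0
```

>>> send_rows:
  plan:
    - [[-1,0,0,-0.06,0],[-1,0,0,-0.12,0],[-1,0,0,-0.12,0],[1,0,0,-0.12,0],[1,0,0,-0.12,0],[1,0,0,-0.12,0],[1,0,0,-0.12,0],[1,0,0,-0.12,0],[1,0,0,-0.12,0]]
  force: 30

```text
t: 2.65
tool_pos: [0.4954, 0.3278, 0.0322]
orientation: [-0.728, 3.055, 0.0]
force: [-0.3, 0.1, -0.3]
opening: 0.0578
gripper_force: 0.0
```

>>> send_rows:
  plan:
    - [[1,0,0,0,0],[1,0,0,0,0],[1,0,0,0,0],[1,0,0,0.1,0],[1,0,0,0.25,0],[1,0,0,0.35,0],[1,0,0,0.4,0],[1,0,0,0.4,0]]

```text
t: 3.32
tool_pos: [0.4965, 0.3285, 0.1143]
orientation: [-0.727, 3.052, 0.002]
force: [0.2, 0.4, -2.5]
opening: 0.0495
gripper_force: 30.0
```

```bash
cat > nest.py <<'E'
from h import *
import sys
from m import masks
def pocket(n,col,near,zr=0.016):
    z=np.load(n+".npz"); img,K,E=z["img"],z["K"],z["E"]
    m=masks(img)[col].astype(np.uint8)
    cs,h=cv2.findContours(m,cv2.RETR_CCOMP,cv2.CHAIN_APPROX_NONE)
    hsv=cv2.cvtColor(img,cv2.COLOR_BGR2HSV); wm=((hsv[...,1]<45)&(hsv[...,2]>130)).astype(np.uint8)
    k,l,st,c=cv2.connectedComponentsWithStats(wm)
    for i in range(1,k):
        if st[i,4]<150: continue
        P=onz(K,E,c[i],0.006)
        if np.linalg.norm(P[:2]-near)>0.04: continue
        ys,xs=np.nonzero(l==i); W=np.array([onz(K,E,(x,y),0.006)[:2] for x,y in zip(xs,ys)])
        r=cv2.minAreaRect((W*1000).astype(np.float32)); print(n,"floor",c[i].round(),st[i,4],np.round(r[0],1),np.round(r[1],1),round(r[2],1))
    # rim outer corners, plane at rim height
    u=[(x,y) for y,x in np.argwhere(m)]; W=np.array([onz(K,E,p,zr)[:2] for p in u]); W=W[np.linalg.norm(W-near,axis=1)<0.085]
    r=cv2.minAreaRect((W*1000).astype(np.float32)); print(n,"rim",np.round(r[0],1),np.round(r[1],1),round(r[2],1))
if __name__=="__main__":
    for a in sys.argv[1].split(','): pocket(a,sys.argv[2],np.array([float(v) for v in sys.argv[3].split(',')]))
E
python3 nest.py w1,top0,scene0 green 0.52,0.14; python3 w.py w2 green
```

```text
w1 floor [111. 149.] 6395 [522.3 139.2] [59.7 89.1] 3.4
w1 rim [521.  141.5] [ 82.8 103.2] 3.4
top0 floor [238. 269.] 909 [520.9 144.2] [61.2 90.3] 3.4
top0 rim [520.3 142.6] [ 81.5 101.2] 3.4
scene0 floor [344. 224.] 396 [520.2 150.1] [60.7 81.3] 4.8
scene0 rim [524.8 139.8] [ 81.5 100.6] 3.7
t 3.32 tcp [0.4965 0.3285 0.1143] yaw -153.19 q6 -88.2 tilt [ 0.0039  0.002  -1.    ] F [ 0.18  0.37 -2.46] open 0.0495
green [506.9  74.1] 4894 ctr [0.3614 0.3703] z 0.0403 sides [np.float64(0.0346), np.float64(0.0345)] ang [np.float64(-178.7), np.float64(91.9)]
green [ 60.5 155.1] 4912 ctr [0.5227 0.1513] z 0.0063 sides [np.float64(0.0878), np.float64(0.0793)] ang [np.float64(174.3), np.float64(96.0)]
green [313.1 331.1] 7514 ctr [0.4962 0.3271] z 0.1227 sides [np.float64(0.0356), np.float64(0.0363)] ang [np.float64(116.8), np.float64(28.8)]
green [283.1 440.6] 1856 ctr [0.6215 0.3677] z 0.0399 sides [np.float64(0.0349), np.float64(0.0378)] ang [np.float64(-174.5), np.float64(89.1)]
```

View pics/w2.png

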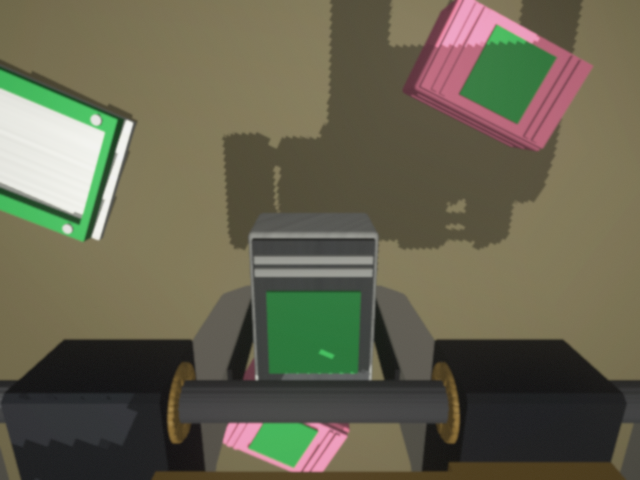

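The module is held square in the jaws, with its tag at (313,331) and the nest at the upper left. Now over the green nest.

>>> send_rows:
  plan:
    - [[1,0.01,-0.08,0,-0.09],[1,0.02,-0.17,0,-0.19],[1,0.04,-0.27,0,-0.29],[1,0.05,-0.37,0,-0.39],[1,0.06,-0.47,0,-0.49],[1,0.08,-0.57,0,-0.59],[1,0.09,-0.67,0,-0.69],[1,0.1,-0.77,0,-0.79],[1,0.11,-0.87,0,-0.88],[1,0.12,-0.93,0,-0.94],[1,0.12,-0.93,0,-0.945]]

```text
t: 4.28
tool_pos: [0.5177, 0.1391, 0.109]
orientation: [-0.818, -3.03, 0.004]
force: [-0.0, 0.7, -3.3]
opening: 0.0497
gripper_force: 30.0
```

>>> send_rows:
  plan:
    - [[1,0,0,0,-0.1],[1,0,0,0,-0.2],[1,0,0,0,-0.3],[1,0,0,0,-0.4],[1,0,0,0,-0.5],[1,0,0,0,-0.6],[1,0,0,0,-0.7],[1,0,0,0,-0.8],[1,0,0,0,-0.9],[1,0,0,0,-0.945],[1,0,0,0,-0.945],[1,0,0,0,-0.945]]

```text
t: 5.28
tool_pos: [0.5179, 0.142, 0.1101]
orientation: [-2.15, -2.289, 0.003]
force: [-0.2, -0.2, -2.5]
opening: 0.0499
gripper_force: 30.0
```

```bash
python3 w.py w3 green; python3 nest.py w3 green 0.52,0.14
```

```text
t 5.28 tcp [0.5179 0.142  0.1101] yaw 93.6 q6 6.3 tilt [-2.4e-03 -2.0e-04 -1.0e+00] F [-0.23 -0.17 -2.48] open 0.0499
green [334.1 197.3] 2512 ctr [0.5208 0.1518] z 0.0072 sides [np.float64(0.0779), np.float64(0.0836)] ang [np.float64(90.5), np.float64(3.0)]
green [313.  331.5] 7601 ctr [0.5173 0.1402] z 0.1184 sides [np.float64(0.0357), np.float64(0.0362)] ang [np.float64(3.7), np.float64(-84.4)]
w3 floor [321. 195.] 3417 [519.8 173.1] [61.8 23.1] 3.4
w3 floor [313. 235.] 493 [516.5 147. ] [82.5  4.1] 4.6
w3 floor [313. 260.] 819 [517.6 129.7] [77.4  4.2] 3.7
w3 floor [313. 273.] 823 [518.3 120.1] [78.1  5.1] 3.7
w3 rim [522.7 123.6] [ 81.3 136.8] 3.5
```

View pics/w3.png

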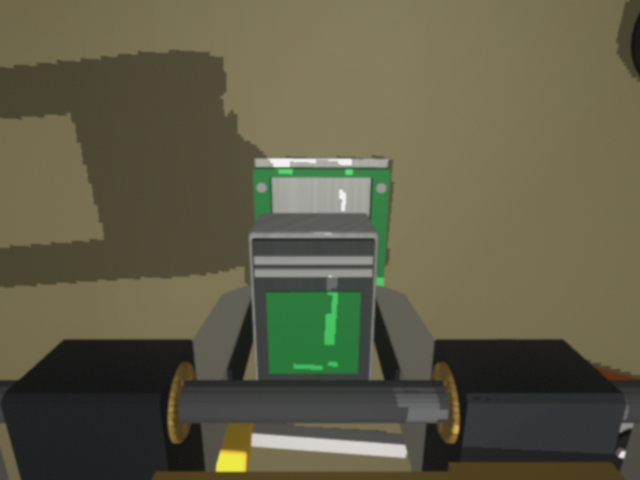

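The module stands just left of the pocket centre (pocket around (321,195), module at (313,331)). I'll shift about +4 mm in x and descend slowly.

>>> send_rows:
  plan:
    - [[1,0.018,0,-0.06,0],[1,0.018,0,-0.13,0],[1,0.018,0,-0.2,0],[1,0.018,0,-0.26,0],[1,0.018,0,-0.3,0],[1,0.018,0,-0.32,0],[1,0.018,0,-0.33,0],[1,0.018,0,-0.338,0],[1,0.018,0,-0.346,0],[1,0.018,0,-0.352,0],[1,0.018,0,-0.357,0],[1,0.018,0,-0.36,0],[1,0.018,0,-0.36,0]]

```text
t: 6.42
tool_pos: [0.5227, 0.1417, 0.0398]
orientation: [2.154, 2.286, 0.0]
force: [0.0, 1.1, -3.4]
opening: 0.0501
gripper_force: 30.0
```

>>> send_rows:
  plan:
    - [[1,0,0,-0.004,0],[1,0,0,-0.007,0],[1,0,0,-0.01,0],[1,0,0,-0.01,0],[1,0,0,-0.01,0]]

```text
t: 6.83
tool_pos: [0.5227, 0.1417, 0.0379]
orientation: [2.154, 2.286, 0.0]
force: [-1.6, -1.0, 1.0]
opening: 0.0497
gripper_force: 30.0
```

>>> send_rows:
  plan:
    - [[-1,0,0,0,0],[-1,0,0,0,0],[-1,0,0,0,0],[-1,0,0,0,0],[-1,0,0,0,0],[-1,0,0,0,0],[-1,0,0,0.1,0],[-1,0,0,0.25,0],[-1,0,0,0.45,0],[-1,0,0,0.65,0],[-1,0,-0.2,0.85,-0.1],[-1,0,-0.4,0.99,-0.2],[-1,0,-0.6,0.99,-0.3],[-1,0,-0.8,0.99,-0.4],[-1,-0.1,-1,0.99,-0.5],[-1,-0.1,-1,0.99,-0.62],[-1,-0.1,-1,0.99,-0.74],[-1,-0.1,-1,0.99,-0.86],[-1,-0.1,-1,0.99,-0.95],[-1,-0.1,-1,0.99,-0.95]]

```text
t: 8.5
tool_pos: [0.5025, -0.0586, 0.2357]
orientation: [2.987, 0.973, 0.0]
force: [-0.9, -0.8, -0.2]
opening: 0.0928
gripper_force: 0.0
```

>>> send_rows:
  plan:
    - [[-1,-0.1,-0.1,0,-0.1],[-1,-0.2,-0.1,0,-0.2],[-1,-0.2,-0.1,0,-0.3],[-1,-0.2,-0.1,0,-0.42],[-1,-0.2,-0.1,0,-0.45],[-1,-0.2,-0.1,0,-0.45],[-1,-0.2,-0.1,0,-0.45]]

```text
t: 9.08
tool_pos: [0.4626, -0.0782, 0.2357]
orientation: [3.13, 0.264, 0.0]
force: [0.2, 0.2, 0.4]
opening: 0.0927
gripper_force: 0.0
```

```bash
python3 w.py w4 green,red,yellow; python3 nest.py w4 red 0.525,-0.145;python3 nest.py top0 red 0.525,-0.145
```

```text
t 9.08 tcp [ 0.4626 -0.0782  0.2357] yaw 9.65 q6 64.5 tilt [ 0.  0. -1.] F [0.21 0.19 0.38] open 0.0927
green [79.8 95. ] 3300 ctr [0.5228 0.1267] z 0.0438 sides [np.float64(0.078), np.float64(0.1045)] ang [np.float64(-9.2), np.float64(-86.1)]
green [52.7 95.1] 2260 ctr [0.522  0.1383] z 0.0482 sides [np.float64(0.0378), np.float64(0.0391)] ang [np.float64(-80.3), np.float64(180.0)]
red [394.5 156.8] 3291 ctr [ 0.5165 -0.1487] z 0.0059 sides [np.float64(0.0841), np.float64(0.1112)] ang [np.float64(7.4), np.float64(-83.3)]
red [490.7 171.3] 528 ctr [ 0.5243 -0.2035] z 0.0811 sides [np.float64(0.034), np.float64(0.0087)] ang [np.float64(6.3), np.float64(-90.2)]
red [477.  167.8] 235 ctr [ 0.5238 -0.2044] z 0.0531 sides [np.float64(0.0176), np.float64(0.0089)] ang [np.float64(7.4), np.float64(-88.8)]
red [619.1 215.8] 1611 ctr [ 0.504  -0.3425] z 0.0403 sides [np.float64(0.037), np.float64(0.0369)] ang [np.float64(-80.3), np.float64(-157.1)]
red [633.3 332.2] 203 ctr [ 0.3994 -0.3991] z 0.0396 sides [np.float64(0.0152), np.float64(0.021)] ang [np.float64(-80.3), np.float64(-157.1)]
yellow [239.4 199.6] 1113 ctr [ 0.461  -0.0143] z 0.0361 sides [np.float64(0.041), np.float64(0.0218)] ang [np.float64(-1.8), np.float64(-88.5)]
w4 floor [398. 157.] 6570 [ 517.2 -149.6] [61.5 90.4] 6.7
w4 rim [ 519.  -160.6] [ 81.8 140.2] 6.8
top0 floor [357. 273.] 909 [ 516.7 -147.1] [60.8 90.6] 6.5
top0 rim [ 517.  -152.1] [ 82.7 128.7] 6.6
```

View pics/w4.png

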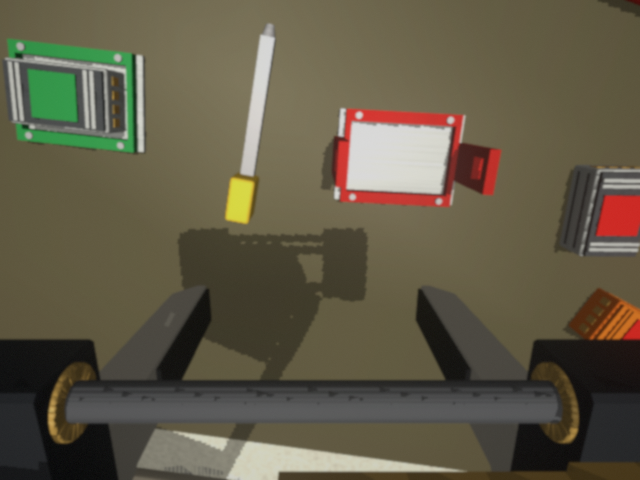

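The wrist view shows the green module lying in its nest (52,95), the bar handle at (239,200) with its tip at (269,27), the red nest at (398,157) and the red module at (615,215). On to the red module.

>>> send_rows:
  plan:
    - [[-1,0.1,-0.2,0,0],[-1,0.2,-0.4,0,0],[-1,0.2,-0.6,0,0],[-1,0.2,-0.8,0,0],[-1,0.2,-1,0,0],[-1,0.2,-1,0,0],[-1,0.2,-1,0,0]]

```text
t: 9.72
tool_pos: [0.502, -0.2804, 0.2349]
orientation: [-3.13, -0.256, 0.002]
force: [-0.4, -0.9, 0.9]
opening: 0.093
gripper_force: 0.0
```

>>> send_rows:
  plan:
    - [[-1,0,-0.2,0,0],[-1,0,-0.3,-0.1,0],[-1,0,-0.32,-0.2,0],[-1,0,-0.32,-0.3,0],[-1,0,-0.32,-0.3,0]]

```text
t: 10.13
tool_pos: [0.5007, -0.3398, 0.1705]
orientation: [-3.125, -0.26, 0.008]
force: [-0.1, 0.1, -2.4]
opening: 0.0928
gripper_force: 0.0
```

```bash
python3 w.py w5 red; python3 nest.py w5 red 0.517,-0.1485
```

```text
t 10.13 tcp [ 0.5007 -0.3398  0.1705] yaw 9.53 q6 41.4 tilt [-0.0058  0.0052 -1.    ] F [-0.08  0.06 -2.39] open 0.0928
red [ 68.  110.4] 1821 ctr [ 0.5462 -0.1512] z 0.0166 sides [np.float64(0.0266), np.float64(0.0935)] ang [np.float64(-7.0), np.float64(-83.9)]
red [ 72.2 195. ] 2691 ctr [ 0.5002 -0.1479] z 0.008 sides [np.float64(0.0539), np.float64(0.1042)] ang [np.float64(-6.0), np.float64(-83.0)]
red [116.7 170.2] 323 ctr [ 0.5239 -0.2058] z 0.0534 sides [np.float64(0.0077), np.float64(0.0184)] ang [np.float64(-75.1), np.float64(-173.0)]
red [321.6 227.7] 2442 ctr [ 0.5039 -0.3459] z 0.0405 sides [np.float64(0.0358), np.float64(0.0357)] ang [np.float64(-80.4), np.float64(-169.0)]
red [379.7 369.6] 1008 ctr [ 0.398  -0.4121] z 0.039 sides [np.float64(0.0428), np.float64(0.0262)] ang [np.float64(-80.2), np.float64(-166.5)]
w5 floor [ 54. 152.] 6986 [ 516.4 -145.6] [61.4 87.5] 6.7
w5 rim [ 517.4 -148.7] [ 82.  103.5] 6.7
```

>>> send_rows:
  plan:
    - [[-1,0.007,-0.018,-0.1,0],[-1,0.007,-0.018,-0.25,0],[-1,0.007,-0.018,-0.4,0],[-1,0.007,-0.018,-0.55,0],[-1,0.007,-0.018,-0.65,0],[-1,0.007,-0.018,-0.7,0],[-1,0.007,-0.018,-0.72,0],[-1,0.007,-0.018,-0.72,0],[-0.3,0.007,-0.018,-0.72,0],[1,0.007,-0.018,-0.72,0],[1,0.007,-0.018,-0.72,0],[1,0.007,-0.018,-0.72,0],[1,0.007,-0.018,-0.72,0],[1,0.007,-0.018,-0.72,0],[1,0.007,-0.018,-0.72,0],[1,0.007,-0.018,-0.72,0],[1,0.007,-0.018,-0.72,0],[1,0.007,-0.018,-0.72,0],[1,0.007,-0.018,-0.72,0]]

```text
t: 11.77
tool_pos: [0.5039, -0.3458, 0.0317]
orientation: [-3.131, -0.258, 0.0]
force: [-1.1, 0.8, 3.7]
opening: 0.0496
gripper_force: 30.0
```

>>> send_rows:
  plan:
    - [[1,0,0,0.05,0],[1,0,0,0.15,0],[1,0,0,0.3,0],[1,0,0,0.45,0],[1,0,0,0.58,0.05],[1,0,0.06,0.65,0.12],[1,0.01,0.15,0.65,0.2],[1,0.02,0.25,0.65,0.28],[1,0.03,0.36,0.65,0.36],[1,0.04,0.47,0.65,0.44],[1,0.05,0.58,0.65,0.52],[1,0.06,0.69,0.65,0.6],[1,0.065,0.8,0.65,0.68],[1,0.065,0.9,0.65,0.73],[1,0.065,0.96,0.65,0.75],[1,0.065,0.99,0.65,0.75]]

```text
t: 13.1
tool_pos: [0.5169, -0.1464, 0.1618]
orientation: [-2.793, -1.438, -0.0]
force: [-0.2, 0.0, -2.8]
opening: 0.0497
gripper_force: 30.0
```

>>> send_rows:
  plan:
    - [[1,0,0,0,0.09],[1,0,0,0,0.18],[1,0,0,0,0.27],[1,0,0,0,0.36],[1,0,0,0,0.45],[1,0,0,0,0.54],[1,0,0,0,0.62],[1,0,0,0,0.68],[1,0,0,0,0.7],[1,0,0,0,0.7],[1,0,0,0,0.7]]

```text
t: 14.02
tool_pos: [0.517, -0.1483, 0.1617]
orientation: [2.097, 2.339, -0.0]
force: [-0.1, 0.9, -2.3]
opening: 0.0496
gripper_force: 30.0
```

```bash
python3 w.py w6 red; python3 nest.py w6 red 0.517,-0.145
```

```text
t 14.02 tcp [ 0.517  -0.1483  0.1617] yaw 96.22 q6 -27.7 tilt [ 0.e+00 -2.e-04 -1.e+00] F [-0.11  0.93 -2.31] open 0.0496
red [314.3 171.4] 2345 ctr [ 0.5131 -0.1148] z 0.0058 sides [np.float64(0.0462), np.float64(0.0829)] ang [np.float64(92.9), np.float64(5.2)]
red [313.  327.6] 7676 ctr [ 0.5162 -0.1494] z 0.1683 sides [np.float64(0.036), np.float64(0.0364)] ang [np.float64(6.3), np.float64(-81.8)]
w6 floor [315. 188.] 3298 [ 514.4 -121. ] [61.8 32.1] 6.3
w6 floor [317. 230.] 422 [ 516.8 -155. ] [98.8  4.1] 6.3
w6 floor [313. 255.] 711 [ 519.  -175.6] [94.2  4.2] 6.3
w6 rim [ 518.9 -160. ] [ 81.3 138.7] 6.9
```

View pics/w6.png

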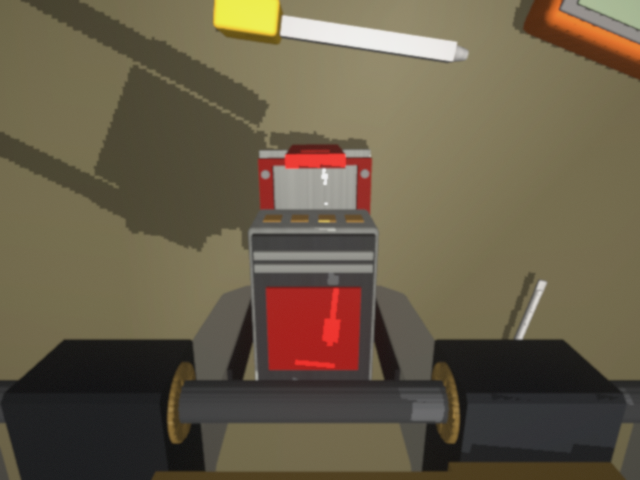

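>>> send_rows:
  plan:
    - [[1,0.006,0.005,-0.05,0.007],[1,0.006,0.005,-0.12,0.007],[1,0.006,0.005,-0.2,0.007],[1,0.006,0.005,-0.28,0.007],[1,0.006,0.005,-0.36,0.007],[1,0.006,0.005,-0.44,0.007],[1,0.006,0.005,-0.51,0.007],[1,0.006,0.005,-0.56,0.007],[1,0.006,0.005,-0.585,0.007],[1,0.006,0.005,-0.595,0.007],[1,0.006,0.005,-0.602,0.007],[1,0.006,0.005,-0.608,0.007],[1,0.006,0.005,-0.613,0.007],[1,0.006,0.005,-0.617,0.007],[1,0.006,0.005,-0.619,0.007],[1,0.006,0.005,-0.619,0.007],[1,0.006,0.005,-0.619,0.007]]

```text
t: 15.48
tool_pos: [0.5183, -0.147, 0.0381]
orientation: [2.085, 2.349, 0.0]
force: [-0.1, 0.2, -2.0]
opening: 0.0496
gripper_force: 30.0
```

>>> send_rows:
  plan:
    - [[1,0,0,-0.004,0],[1,0,0,-0.004,0],[-1,0,0,-0.004,0],[-1,0,0,0,0],[-1,0,0,0,0],[-1,0,0,0,0],[-1,0,0,0,0],[-1,0,0,0,0],[-1,0,0,0.1,0],[-1,0,0,0.25,0],[-1,0,0,0.45,0],[-1,0,0,0.65,0],[-1,-0.05,0.1,0.85,0.1],[-1,-0.1,0.3,0.99,0.2],[-1,-0.15,0.5,0.99,0.3],[-1,-0.2,0.65,0.99,0.4],[-1,-0.2,0.65,0.99,0.5],[-1,-0.2,0.65,0.99,0.6],[-1,-0.2,0.65,0.99,0.7],[-1,-0.2,0.65,0.99,0.7]]

```text
t: 17.15
tool_pos: [0.4781, -0.0165, 0.236]
orientation: [1.096, 2.944, 0.0]
force: [-0.0, -0.0, 0.2]
opening: 0.0929
gripper_force: 0.0
```

>>> send_rows:
  plan:
    - [[-1,0,0,0,0.1],[-1,0,0,0,0.2],[-1,0,0,0,0.3],[-1,0,0,0,0.4],[-1,0,0,0,0.5],[-1,0,0,0,0.61],[-1,0,0,0,0.64],[-1,0,0,0,0.64],[-1,0,0,0,0.64]]

```text
t: 17.9
tool_pos: [0.4782, -0.0171, 0.2357]
orientation: [-0.083, -3.14, -0.0]
force: [-0.7, 0.6, 0.7]
opening: 0.0929
gripper_force: 0.0
```

```bash
python3 w.py w7 red,green,yellow
python3 - <<'E'
from h import *
z=np.load("w7.npz");img,d,K,E=z["img"],z["d"],z["K"],z["E"]
# rod: points 3..25 mm above table near bar, outside handle
v,u=np.nonzero((d>0)); o=E[:3,3]
p=np.c_[(u-K[0,2])/K[0,0],-(v-K[1,2])/K[1,1],-np.ones(len(u))]@E[:3,:3].T*d[v,u][:,None]+o
m=(p[:,2]>.008)&(p[:,2]<.016)&(p[:,0]>.485)&(p[:,0]<.64)&(abs(p[:,1]+.01)<.03)
q=p[m]; print(m.sum(),"rod x",q[:,0].min().round(4),q[:,0].max().round(4),"z med",np.median(q[:,2]).round(4))
vx,vy,x0,y0=cv2.fitLine(q[:,:2].astype(np.float32),cv2.DIST_HUBER,0,1e-4,1e-4).ravel(); print("ang",np.degrees(np.arctan2(vy,vx)),"pt",x0,y0)
E
```

```text
t 17.9 tcp [ 0.4782 -0.0171  0.2357] yaw 176.97 q6 -95.2 tilt [-2.e-04  1.e-04 -1.e+00] F [-0.71  0.59  0.71] open 0.0929
red [174.1 218.4] 1265 ctr [ 0.4867 -0.1516] z 0.0155 sides [np.float64(0.1045), np.float64(0.0297)] ang [np.float64(91.6), np.float64(-2.1)]
red [171.6 264.2] 1553 ctr [ 0.5174 -0.1472] z 0.0459 sides [np.float64(0.039), np.float64(0.0366)] ang [np.float64(97.6), np.float64(1.8)]
red [222.9 272.2] 633 ctr [ 0.5142 -0.0975] z 0.0811 sides [np.float64(0.0297), np.float64(0.0347)] ang [np.float64(119.2), np.float64(24.8)]
red [106.6 278.5] 160 ctr [ 0.5253 -0.2044] z 0.0518 sides [np.float64(0.0082), np.float64(0.0167)] ang [np.float64(106.9), np.float64(7.5)]
red [ 89.8 289.8] 408 ctr [ 0.5237 -0.2041] z 0.0799 sides [np.float64(0.0088), np.float64(0.0344)] ang [np.float64(107.2), np.float64(7.2)]
red [169.  291.9] 181 ctr [ 0.5567 -0.1612] z 0.0166 sides [np.float64(0.0407), np.float64(0.0071)] ang [np.float64(96.6), np.float64(0.4)]
green [474.2 227.4] 1922 ctr [0.5128 0.1321] z 0.0392 sides [np.float64(0.0998), np.float64(0.0788)] ang [np.float64(93.0), np.float64(11.7)]
green [493.5 252.9] 1604 ctr [0.5217 0.1397] z 0.046 sides [np.float64(0.0394), np.float64(0.0367)] ang [np.float64(93.2), np.float64(10.8)]
yellow [317.7 192.2] 951 ctr [ 0.4599 -0.0137] z 0.0363 sides [np.float64(0.0214), np.float64(0.0369)] ang [np.float64(87.0), np.float64(-2.3)]
1347 rod x 0.4856 0.6075 z med 0.0123
ang -1.4296701 pt 0.5419288 -0.015533027
```

View pics/w7.png

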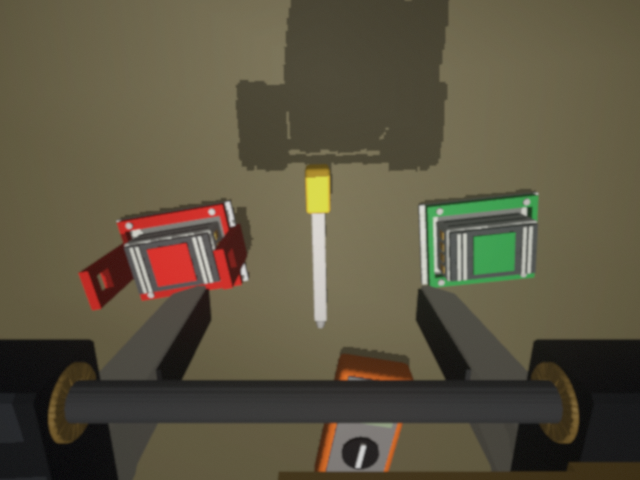

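The wrist view shows both modules flat in their nests: red tag (171,264), green tag (493,253), tops at 46 mm. The bar's handle is at (318,192) and its tip at (320,325). Next, grasp the handle.

>>> send_rows:
  plan:
    - [[-0.3,-0.085,0.017,-0.15,0.02],[-0.3,-0.085,0.017,-0.35,0.02],[-0.3,-0.085,0.017,-0.55,0.02],[-0.3,-0.085,0.017,-0.75,0.02],[-0.3,-0.085,0.017,-0.85,0.02],[-0.3,-0.085,0.017,-0.9,0.02],[-0.3,-0.085,0.017,-0.9,0.02],[-0.3,-0.085,0.017,-0.9,0.02]]
  force: 50

```text
t: 18.62
tool_pos: [0.4617, -0.0136, 0.0566]
orientation: [0.045, 3.141, -0.0]
force: [0.7, -0.3, -0.1]
opening: 0.0605
gripper_force: 0.0
```

```bash
python3 w.py w8 yellow
```

```text
t 18.62 tcp [ 0.4617 -0.0136  0.0566] yaw 178.35 q6 -96.4 tilt [ 4.e-04 -0.e+00 -1.e+00] F [ 0.67 -0.32 -0.06] open 0.0605
yellow [313.8 298.7] 483 ctr [ 0.4603 -0.0142] z 0.0368 sides [np.float64(0.0069), np.float64(0.0201)] ang [np.float64(174.1), np.float64(84.2)]
yellow [315.5 324.4] 846 ctr [ 0.4736 -0.0143] z 0.0362 sides [np.float64(0.02), np.float64(0.011)] ang [np.float64(88.4), np.float64(-0.6)]
```

>>> send_rows:
  plan:
    - [[-0.3,0,-0.003,-0.08,0],[-0.3,0,-0.003,-0.14,0],[-0.3,0,-0.003,-0.153,0],[-0.3,0,-0.003,-0.153,0],[1,0,-0.003,-0.153,0],[1,0,-0.003,-0.153,0],[1,0,-0.003,-0.153,0],[1,0,-0.003,-0.153,0],[1,0,-0.003,-0.153,0],[1,0,-0.003,-0.153,0],[1,0,-0.003,-0.153,0],[1,0,-0.003,-0.153,0],[1,0,-0.003,-0.153,0]]
  force: 50

```text
t: 19.75
tool_pos: [0.4613, -0.0141, 0.0254]
orientation: [0.043, 3.141, 0.0]
force: [-0.6, 0.4, 2.2]
opening: 0.0216
gripper_force: 49.9
```

>>> send_rows:
  plan:
    - [[1,0,0,0.05,0],[1,0,0,0.15,0],[1,0,0,0.27,0],[1,0.01,0.03,0.37,0],[1,0.03,0.09,0.4,-0.05],[1,0.05,0.16,0.4,-0.12],[1,0.08,0.23,0.4,-0.2],[1,0.1,0.3,0.4,-0.29],[1,0.13,0.37,0.4,-0.38],[1,0.15,0.41,0.4,-0.47],[1,0.15,0.43,0.4,-0.56],[1,0.15,0.433,0.4,-0.64],[1,0.15,0.433,0.4,-0.69],[1,0.15,0.433,0.4,-0.7]]

```text
t: 20.92
tool_pos: [0.4911, 0.0726, 0.1056]
orientation: [-1.169, -2.916, 0.0]
force: [-0.3, 0.5, -1.0]
opening: 0.0216
gripper_force: 49.9
```

>>> send_rows:
  plan:
    - [[1,0,0,0,-0.04],[1,0,0,0,-0.12],[1,0,0,0,-0.2],[1,0,0,-0.02,-0.28],[1,0,0,-0.04,-0.36],[1,0,0,-0.06,-0.44],[1,0,0,-0.08,-0.52],[1,0,0,-0.1,-0.59],[1,0,0,-0.115,-0.64],[1,0,0,-0.12,-0.66],[1,0,0,-0.12,-0.66],[1,0,0,-0.12,-0.66],[1,0,0,-0.12,-0.66]]

```text
t: 22.0
tool_pos: [0.4914, 0.0725, 0.0816]
orientation: [2.083, 2.351, 0.0]
force: [-0.0, -0.6, -0.3]
opening: 0.0213
gripper_force: 49.9
```

```bash
cat > bar.py <<'E'
from h import *
import sys
from m import masks
tag=sys.argv[1]
s=telemetry.read_state(); M=R.from_rotvec(s["orientation"]).as_matrix()
print("t",round(s["t"],2),"tcp",s["tool_pos"].round(4),"yaw",round(np.degrees(np.arctan2(M[1,0],M[0,0])),2),"tilt",M[:,2].round(4),"F",s["force"].round(2),s["wrist_torque"].round(3))
def pts(d,K,E):
    v,u=np.nonzero(d>0)
    return np.c_[(u-K[0,2])/K[0,0],-(v-K[1,2])/K[1,1],-np.ones(len(u))]@E[:3,:3].T*d[v,u][:,None]+E[:3,3],u,v
c=np.array([.5175,-.148]); a=np.radians(6.7); ny=np.array([-np.sin(a),np.cos(a)]); nx=np.array([np.cos(a),np.sin(a)])
for n in ["wrist","top","scene"]:
    img,d,K,E,_=cam(n); cv2.imwrite(f"pics/{tag}{n}.png",img); np.savez(tag+n+".npz",img=img,d=d,K=K,E=E)
    p,u,v=pts(d,K,E); Y=(p[:,:2]-c)@ny; X=(p[:,:2]-c)@nx; Z=p[:,2]
    red=masks(img)["red"][v,u]
    m=(abs(X)<.012)&(Y>.066)&(Y<.19)&(Z>.05)&(Z<.08)&~red
    if m.sum()>20:
        f=np.polyfit(Y[m],X[m],1); print(n,m.sum(),"rod X at Y=60mm",(np.polyval(f,.06)*1e3).round(2),"slope deg",np.degrees(f[0]).round(2),"Ymin",Y[m].min().round(4),"Z near tip/root",[np.median(Z[m&(abs(Y-y)<.02)]).round(4) for y in (.09,.15)])
    for sg in (1,-1):
        r=red&(abs(Y-sg*.056)<.012)&(abs(X)<.03)&(Z>.074)&(Z<.088)
        if r.sum()>5: print(n,"post",sg,r.sum(),"X mid(minmax)",((X[r].min()+X[r].max())*500).round(2),"width",((X[r].max()-X[r].min())*1e3).round(1),"Y",Y[r].min().round(4),Y[r].max().round(4),"Ztop",np.median(Z[r]).round(4))
E
python3 bar.py b1
```

```text
t 22.0 tcp [0.4914 0.0725 0.0816] yaw 96.93 tilt [ 5.e-04  0.e+00 -1.e+00] F [-0.02 -0.56 -0.28] [ 0.004  0.087 -0.076]
wrist 1259 rod X at Y=60mm 0.4 slope deg -0.25 Ymin 0.1276 Z near tip/root [np.float64(nan), np.float64(0.0685)]
top 210 rod X at Y=60mm -0.54 slope deg -0.55 Ymin 0.0763 Z near tip/root [np.float64(0.0685), np.float64(0.0691)]
top post 1 54 X mid(minmax) -0.16 width 32.4 Y 0.0542 0.0623 Ztop 0.0804
top post -1 55 X mid(minmax) -1.1 width 32.7 Y -0.0582 -0.0496 Ztop 0.0801
scene 241 rod X at Y=60mm 4.41 slope deg -0.54 Ymin 0.0773 Z near tip/root [np.float64(0.0686), np.float64(0.0688)]
scene post 1 56 X mid(minmax) 3.12 width 33.2 Y 0.0497 0.06 Ztop 0.0806
scene post -1 78 X mid(minmax) 2.84 width 32.2 Y -0.062 -0.0503 Ztop 0.0807
  return _methods._mean(a, axis=axis, dtype=dtype,
  ret = ret.dtype.type(ret / rcount)
```

View pics/b1wrist.png

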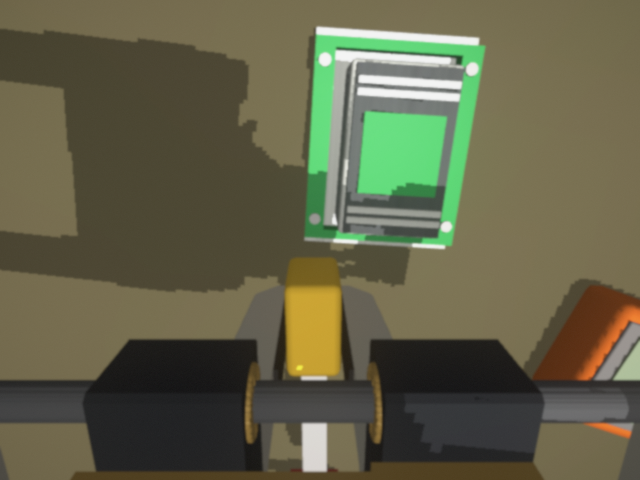

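The wrist view shows the bar held square, with its handle at (313,315) and its rod running out of view below. It is level in the depth data. A fine correction comes next, then re-measure.

>>> send_rows:
  plan:
    - [[1,0.006,0,-0.003,-0.007],[1,0.012,0,-0.006,-0.013],[1,0.012,0,-0.006,-0.013],[1,0.012,0,-0.006,-0.013]]

```text
t: 22.48
tool_pos: [0.4936, 0.0725, 0.0799]
orientation: [-2.101, -2.335, 0.0]
force: [0.4, -0.1, -0.3]
opening: 0.0218
gripper_force: 49.9
```

```bash
sed -i 's/(Z>.05)&(Z<.08)&~red/(Z>.0655)\&(Z<.08)\&~red/' bar.py; python3 bar.py b2 2>/dev/null
python3 - <<'E'
import cv2,numpy as np
a=cv2.imread("pics/b2top.png")[235:310,270:400];b=cv2.imread("pics/b2scene.png")[210:320,230:360]
f=lambda i:cv2.resize(i,(390*1,int(390*i.shape[0]/i.shape[1])),interpolation=cv2.INTER_CUBIC)
a,b=f(a),f(b);h=max(len(a),len(b));p=lambda i:cv2.copyMakeBorder(i,0,h-len(i),0,0,0)
cv2.imwrite("pics/b2crop.png",np.hstack([p(a),p(b)]))
E
```

```text
t 22.48 tcp [0.4936 0.0725 0.0799] yaw 96.05 tilt [-2.e-04 -0.e+00 -1.e+00] F [ 0.41 -0.06 -0.33] [-0.038  0.048  0.067]
wrist 1251 rod X at Y=60mm 0.09 slope deg 0.64 Ymin 0.1276 Z near tip/root [np.float64(nan), np.float64(0.0668)]
top 163 rod X at Y=60mm -0.88 slope deg 0.32 Ymin 0.0767 Z near tip/root [np.float64(0.0681), np.float64(0.068)]
top post 1 50 X mid(minmax) -0.1 width 32.4 Y 0.0542 0.0623 Ztop 0.0809
top post -1 55 X mid(minmax) -1.28 width 32.9 Y -0.0577 -0.0495 Ztop 0.0802
scene 164 rod X at Y=60mm 2.68 slope deg 0.44 Ymin 0.0794 Z near tip/root [np.float64(0.0684), np.float64(0.0679)]
scene post 1 55 X mid(minmax) 3.58 width 31.5 Y 0.05 0.0603 Ztop 0.0803
scene post -1 80 X mid(minmax) 1.47 width 33.2 Y -0.0608 -0.0497 Ztop 0.0802
```

View pics/b2crop.png

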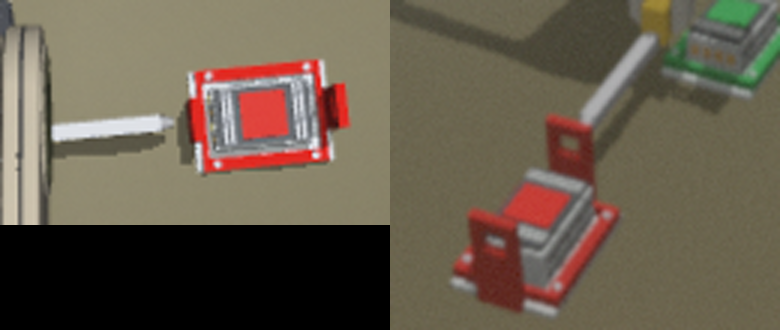

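The crop shows the rod tip in line with the near post's eye; a 0.8 mm shift remains. I'll enter the first eye gently.

>>> send_rows:
  plan:
    - [[1,0.004,0,0,0],[1,0.007,-0.03,0,0],[1,0.01,-0.06,0,0],[1,0.0135,-0.09,0,0],[1,0.017,-0.12,0,0],[1,0.02,-0.15,0,0],[1,0.0235,-0.18,0,0],[1,0.0255,-0.2,0,0],[1,0.0255,-0.2,0,0],[1,0.0255,-0.2,0,0]]

```text
t: 23.47
tool_pos: [0.4987, 0.0322, 0.08]
orientation: [-2.102, -2.335, -0.0]
force: [0.4, 1.2, -0.6]
opening: 0.0219
gripper_force: 49.9
```

```bash
python3 bar.py b3 2>/dev/null
```

```text
t 23.47 tcp [0.4987 0.0322 0.08  ] yaw 96.0 tilt [ 0.e+00  1.e-04 -1.e+00] F [ 0.36  1.2  -0.61] [-0.059  0.11   0.031]
wrist 1320 rod X at Y=60mm 5.31 slope deg -5.15 Ymin 0.087 Z near tip/root [np.float64(0.0669), np.float64(0.0669)]
top 84 rod X at Y=60mm -0.26 slope deg 0.25 Ymin 0.067 Z near tip/root [np.float64(0.0681), np.float64(nan)]
top post 1 52 X mid(minmax) -0.1 width 32.5 Y 0.0545 0.0622 Ztop 0.0804
top post -1 57 X mid(minmax) -1.28 width 32.8 Y -0.0581 -0.0495 Ztop 0.0811
scene 168 rod X at Y=60mm 4.81 slope deg -1.37 Ymin 0.0767 Z near tip/root [np.float64(0.0678), np.float64(0.0687)]
scene post 1 47 X mid(minmax) 2.76 width 30.6 Y 0.0502 0.0596 Ztop 0.0803
scene post -1 78 X mid(minmax) 2.81 width 33.3 Y -0.0621 -0.0509 Ztop 0.0806
```

>>> send_rows:
  plan:
    - [[1,0.003,-0.03,0,0],[1,0.006,-0.06,0,0],[1,0.01,-0.09,0,0],[1,0.013,-0.12,0,0],[1,0.016,-0.15,0,0],[1,0.0195,-0.18,0,0],[1,0.023,-0.21,0,0],[1,0.026,-0.24,0,0],[1,0.029,-0.27,0,0],[1,0.0325,-0.3,0,0],[1,0.036,-0.33,0,0],[1,0.039,-0.36,0,0],[1,0.042,-0.39,0,0],[1,0.0455,-0.42,0,0],[1,0.049,-0.45,0,0],[1,0.052,-0.478,0,0],[1,0.052,-0.478,0,0]]

```text
t: 25.03
tool_pos: [0.5093, -0.0642, 0.0801]
orientation: [2.102, 2.334, -0.0]
force: [-0.3, 0.1, -0.7]
opening: 0.0219
gripper_force: 49.9
```

```bash
python3 bar.py b4 2>/dev/null | head -1
python3 - <<'E'
from h import *
from m import masks
for n in ["wrist","top","scene"]:
    z=np.load("b4"+n+".npz");img,d,K,E=z["img"],z["d"],z["K"],z["E"]
    c=np.array([.5175,-.148]); a=np.radians(6.4); ny=np.array([-np.sin(a),np.cos(a)])
    for col in ["yellow","red"]:
        v,u=np.nonzero(masks(img)[col]&(d>0)); p=np.array([bydepth(K,E,(x,y),d[y,x]) for x,y in zip(u,v)])
        Y=(p[:,:2]-c)@ny; m=(p[:,2]>.075)&(p[:,2]<.1)&(abs(Y)<.15)
        if col=="red": m&=(Y>.04)&(Y<.07)&(p[:,2]<.085)
        if m.sum(): print(n,col,m.sum(),"Y",Y[m].min().round(4),Y[m].max().round(4),"Z",np.median(p[m,2]).round(4))
E
```

```text
t 25.03 tcp [ 0.5093 -0.0642  0.0801] yaw 96.01 tilt [ 2.e-04 -4.e-04 -1.e+00] F [-0.27  0.12 -0.67] [-0.051  0.039  0.017]
wrist yellow 242 Y 0.0663 0.1037 Z 0.0908
wrist red 194 Y 0.0544 0.0594 Z 0.0803Traceback (most recent call last):
  File "<stdin>", line 8, in <module>
IndexError: too many indices for array: array is 1-dimensional, but 2 were indexed
```

>>> send_rows:
  plan:
    - [[1,0.0005,-0.005,0,0],[1,0.001,-0.01,0,0],[1,0.0015,-0.015,0,0],[1,0.002,-0.02,0,0],[1,0.0025,-0.023,0,0],[1,0.0025,-0.023,0,0]]
  force: 20

```text
t: 25.68
tool_pos: [0.5096, -0.0678, 0.0801]
orientation: [2.101, 2.335, -0.0]
force: [0.0, -0.6, -2.0]
opening: 0.0215
gripper_force: 20.0
```

>>> send_rows:
  plan:
    - [[1,0,-0.002,0,0],[1,0,-0.004,0,0],[1,0,-0.006,0,0],[1,0,-0.006,0,0]]

```text
t: 26.02
tool_pos: [0.5096, -0.0685, 0.08]
orientation: [-2.101, -2.335, -0.001]
force: [-0.4, 3.8, -0.9]
opening: 0.0218
gripper_force: 20.0
```

>>> send_rows:
  plan:
    - [[1,0,-0.002,0,0],[1,0,-0.004,0,0],[1,0,-0.004,0,0]]

```text
t: 26.27
tool_pos: [0.5095, -0.0686, 0.08]
orientation: [-2.1, -2.335, -0.002]
force: [-0.8, 7.2, 0.6]
opening: 0.0222
gripper_force: 20.0
```

>>> send_rows:
  plan:
    - [[1,0,-0.002,0,0],[1,0,-0.004,0,0],[1,0,-0.004,0,0]]

```text
t: 26.52
tool_pos: [0.5095, -0.0686, 0.0801]
orientation: [-2.099, -2.334, -0.003]
force: [-1.3, 11.7, 2.0]
opening: 0.0219
gripper_force: 20.0
```

>>> send_rows:
  plan:
    - [[1,0,0.005,0,0],[1,0,0.005,-0.004,0],[1,0,0.005,-0.008,0],[1,0,0.005,-0.011,0],[1,0,0.005,-0.013,0],[1,0,0.005,-0.013,0]]

```text
t: 27.02
tool_pos: [0.5097, -0.0685, 0.0776]
orientation: [-2.1, -2.335, -0.002]
force: [-0.9, 7.8, 1.9]
opening: 0.0221
gripper_force: 20.0
```

```bash
python3 bar.py b5 2>/dev/null | head -1
python3 - <<'E'
from h import *
from m import masks
z=np.load("b5wrist.npz");img,d,K,E=z["img"],z["d"],z["K"],z["E"]
c=np.array([.5175,-.148]); a=np.radians(6.4); ny=np.array([-np.sin(a),np.cos(a)])
for col in ["yellow","red"]:
    v,u=np.nonzero(masks(img)[col]&(d>0)); p=np.array([bydepth(K,E,(x,y),d[y,x]) for x,y in zip(u,v)])
    Y=(p[:,:2]-c)@ny; m=(p[:,2]>.075)&(p[:,2]<.1)&(abs(Y)<.15)
    if col=="red": m&=(Y>.04)&(Y<.07)&(p[:,2]<.085)
    print(col,m.sum(),"Y",Y[m].min().round(4),Y[m].max().round(4),"Z",np.median(p[m,2]).round(4))
E
```

```text
t 27.02 tcp [ 0.5097 -0.0685  0.0776] yaw 96.07 tilt [ 2.0e-04  1.5e-03 -1.0e+00] F [-0.91  7.81  1.9 ] [1.105 0.099 0.051]
yellow 266 Y 0.0607 0.0992 Z 0.0883
red 204 Y 0.0523 0.0581 Z 0.0803
```

>>> send_rows:
  plan:
    - [[0.2,0,0,0,0],[-0.2,0,0,0,0],[-0.5,0,0,0,0],[-0.5,0,0,0,0],[-0.5,0,0,0,0],[-0.5,0,0,0,0],[-0.5,0,0,0.05,0],[-0.5,0,0,0.12,0],[-0.5,0,0,0.25,0],[-0.5,0,0,0.4,0],[-0.5,0,0.1,0.55,0],[-0.5,0,0.3,0.7,0],[-0.5,-0.05,0.5,0.8,0],[-0.5,-0.1,0.6,0.8,0],[-0.5,-0.1,0.6,0.8,0],[-0.5,-0.1,0.6,0.8,0]]

```text
t: 28.5
tool_pos: [0.4897, 0.0518, 0.2391]
orientation: [2.096, 2.337, 0.003]
force: [-0.1, -1.0, 0.2]
opening: 0.0699
gripper_force: 0.0
```

```bash
python3 bar.py b6 2>/dev/null | head -1
python3 - <<'E'
from h import *
from m import masks
for n in ("wrist","scene"):
    z=np.load(f"b6{n}.npz");img,d,K,E=z["img"],z["d"],z["K"],z["E"]
    c=np.array([.5175,-.148]); a=np.radians(6.4); ny=np.array([-np.sin(a),np.cos(a)])
    for col in ["yellow","red"]:
        v,u=np.nonzero(masks(img)[col]&(d>0)); p=np.array([bydepth(K,E,(x,y),d[y,x]) for x,y in zip(u,v)])
        Y=(p[:,:2]-c)@ny; m=(p[:,2]>.075)&(p[:,2]<.1)&(abs(Y)<.15)
        if col=="red": m&=(Y>.04)&(Y<.07)&(p[:,2]<.085)
        if m.sum(): print(n,col,m.sum(),"Y",Y[m].min().round(4),Y[m].max().round(4),"Z",np.median(p[m,2]).round(4))
a=cv2.imread("pics/b6wrist.png");b=cv2.imread("pics/b6scene.png")[150:360,200:440]
g=lambda i:cv2.resize(i,(400,int(400*i.shape[0]/i.shape[1])),interpolation=cv2.INTER_CUBIC)
a,b=g(a),g(b);h=max(len(a),len(b));p=lambda i:cv2.copyMakeBorder(i,0,h-len(i),0,0,0)
cv2.imwrite("pics/b6crop.png",np.hstack([p(a),p(b)]))
E
```

```text
t 28.5 tcp [0.4897 0.0518 0.2391] yaw 96.22 tilt [ 2.5e-03 -1.0e-04 -1.0e+00] F [-0.14 -0.97  0.2 ] [-0.098  0.093 -0.016]
wrist yellow 909 Y 0.0614 0.0988 Z 0.0881
wrist red 31 Y 0.0562 0.0593 Z 0.0801
scene yellow 104 Y 0.0594 0.0966 Z 0.0882
scene red 49 Y 0.0505 0.0591 Z 0.0801
```

View pics/b6crop.png

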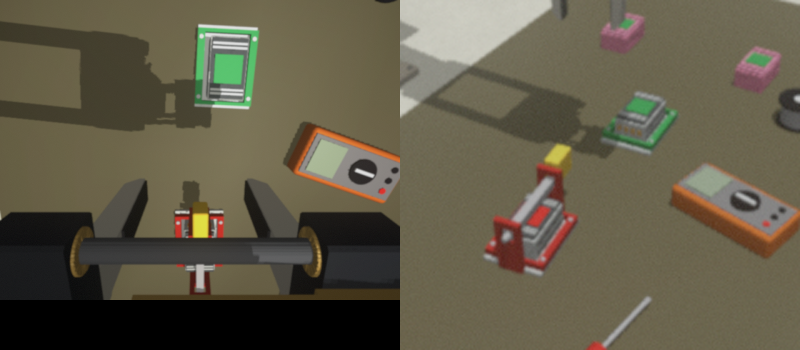

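The crop shows the bar through both eyes with its yellow handle, at (557,160), against the post. Both modules are in their nests and the gripper is clear, so I'm handing in.

```bash
python3 -c "
from plant import order; print(order.close_job())"
```

```text
the job is handed in; nothing more can be done
None
```

The job is handed in at about 28.7 s: the green and red modules lie flat in their nests, and the lock bar runs through both eyes with its handle against the post and the gripper clear; I viewed 12 pictures, over the limit of 10.

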